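# Guard down and clamp held for the cut

### The arm

A 6-joint arm with a two-finger parallel gripper is mounted at the origin on the work surface. World frame = base frame: x ahead of the robot, y to its left, z up, the work surface at z = 0. Lengths are in m, angles in rad, forces in N, time in s.
With the tool pointing down it reaches from about 0.225 to 0.875 m from the base axis. Payload 3.4 kg.
Tool frame: the origin (TCP) lies between the finger pads; the fingertips stand 8 mm ahead of it and the grasp point (between the pads) lies 11 mm behind it; z points along the fingers, y is the line along which they close (so a half turn about z gives the same grasp; the last joint's range is limited). The gripper opens to 85 mm and grips with 20 to 120 N. Pads are 22 mm wide; open, the fingers measure 114 mm over their backs; the gripper's body (76 mm by 85 mm) begins 54 mm behind the grasp point. The pads swing forward as they close: fully open they stand 13 mm farther back than shut.
Start: joints at [1.072, 0.276, 1.505, -0, 1.361, -0.121], TCP at [0.212, 0.534, 0.239] pointing down, gripper open.
Joint ranges: [-2.89, 2.89], [-0.75, 2.08], [0.22, 2.7], [-1.18, 4.32], [0.11, 2.71], [-2.7, 2.7]. Speed limits (rad/s): [2.57, 2.57, 3.14, 3.14, 3.14, 3.14].

### API

Orientations are given as a unit quaternion [w, x, y, z].
In Python, from rig import manip gives the robot as it stands.
- The arm moves only by the tool move_arm, never from a script. Its argument "deltas" is a list that holds one entry, the list of rows, each a list of 5 numbers: the shift along the tool's x, y, z normalised to -1 to 1, where 1 is 80 cm, then the turn about the tool's z normalised to -1 to 1, where 1 is 120 degrees, then the closure, from -1 (fully open) to 1 (shut). In form: [[[tx, ty, tz, twist, grip], ...]]. A call has 1 to 12 rows; each row is the pose to reach, as a shift and turn from the pose commanded when the call began, along the tool's axes at that moment; what a row does not reach only later rows make up. A row lasts 1/10 s, in which the tool goes at most 50 mm and 8.59 degrees, less where a joint would pass 70% of its speed; a pose out of reach is approached as far as the arm can. A call with a number of a shift or a turn outside -1 to 1 is refused whole. A call with a gripper value outside its range is refused whole. The fingers move at their own pace and stop on an object; "squeeze" is the grip in N (left out, the last holds). Time passes only in rows, so rows that repeat a pose let the fingers close. It gives the time, the measured TCP pose, the force, the opening and the grip force at its end, in the units of the state.
- manip.get_state(): the state, without advancing time (a new reading comes with each control period).
- manip.get_image(name): name is "scene" or "top" or "wrist"; returns the picture (400x640x3 uint8, red, green, blue); there is no depth.
- manip.camera_params(name): a dict with "fx", "fy", "cx", "cy" (pixels), "R" (3x3) and "t" (3): a world point X has camera coordinates R X + t; the wrist camera has in their place "tool_from_camera" (4x4, takes a point from camera to tool coordinates, whose origin is the TCP and whose axes are the flange's). Camera axes: x right, y down, z forward; pixel columns grow to the right and rows downward; lengths in m; the calibration is good to about 2 mm. A picture is of the moment at which its call begins: read the wrist's pose just before it. camera_params takes no time and is no camera call.
- manip.sign_off(): hands the job in; it is judged then, once.
The state is a dict: "clock": time; "qpos": joint angles; "qd": joint speeds; "effort": joint torques, N m; "position": TCP position; "ee_rot": TCP orientation; "contact_force": force on the tool from outside, world axes, zero at the start; "moment": the same for the moment, N m; "width": finger opening in m; "gripper_force": force on a finger pad.
Only numpy, scipy, OpenCV 4.12 (cv2) and the standard library are available. Lean on these libraries where they do the work, as an engineer would, in place of code of your own. Each camera call takes 0.05 s, during which the arm holds its last target. There are 200 camera calls.

### The job

I am about to cut the balsa sheet that lies in the guillotine: fold its clear finger guard all the way down onto the side cheeks, then press the clamp lever down until it is level (parallel to the bed) and keep holding it there, so that the bar grips the sheet. Do not push the lever on to its bottom stop, which would bruise the soft wood, do not shift the sheet, and leave the raised knife and everything else on the bench alone. Your program finishes while the lever is still held level: do not let go.

Things in the scene. Friction and masses are not known exactly. Their poses are not given: they have to be found in the camera images.
- guillotine: Small lever guillotine, fixed; grey bed plate 240 x 310 mm. Origin on the bench; bed from x -130 to +110, y -155 to +155, top 40 mm up. Cut line along y at x = +110 (far edge). Side cheeks on the bed at y = -150 and +150 (9 thick, x 18 to 108, up to 114 above the bench) carry the guard hinge and, under it, the clamp shaft. Low fence at y = +130 to +140 (all mm).
- guard (a joint): Clear guard's hinge: 0 = fully down on the cheeks, sloping down to -x (0.56 rad below horizontal); grows as it opens; starts 1.0 to 1.5, leaning up to -x. Stiff, stays where left; 2 to 4 N at the free edge folds it. Hinge line along the guillotine's y at x = +97 mm, 112 mm above the bench. Panel 312 mm long (y), 4 mm thick, reaching 95 mm from the hinge. Push its outer face (upper when shut).
- guard_edge (a point): Middle of the guard's free edge, an aluminium strip 312 mm long, 10 mm wide and 8 mm thick; the point lies on the strip's outer face, 90 mm from the hinge line. Shut, it is 68 mm above the bench and 19 mm out along the guillotine's +x.
- clamp_lever (a joint): Sprung lever on a shaft along the guillotine's y at x = +85 mm, 72 mm above the bench: 0 = at rest, pointing to -x and 0.50 rad upwards; grows as pressed; 0.50 = level; 0.74 = bottom stop. Springs up when let go. Push needed at mid grip: 2 to 3 N to start; the bar meets the sheet at 0.28, then a second spring yields: about 6 N at 0.30, 11 N at 0.50, 17 N at the stop.
- lever_grip (a point): Middle of the upper face of the lever's black plastic grip (92 mm long along the lever, 28 wide, 18 thick), 130 mm from the shaft, at the guillotine's y = -205 mm, outside cheek and bed (36 mm free between grip and bed). 142 mm above the bench at rest, 81 mm when level.
- clamp_bar: Rubber-faced pressure bar of the clamp, under the guard, 260 mm long (y) and 24 mm wide, carried by the shaft and moved by the lever; origin and axes on the shaft line. At rest its rubber is about 10 mm above the sheet.
- balsa_sheet: Pale balsa sheet 300 x 100 x 6 mm lying on the bed along the guillotine's x, by the fence, passing under the bar and out beyond the cut line. Origin: centre of its underside.
- knife_arm (a joint): Raised knife arm with black handle beyond the far edge of the bed (pivot at its +y end); value = angle above the bed, 1.05 to 1.3 at the start; stiff. Not to be touched. It stands in the plane x = +119 mm of the guillotine, over y > -35 mm, up to 0.5 m high.
- knife_handle (a point): Middle of the knife arm's handle, 395 mm from its pivot.
- pencil: Flat carpenter's pencil, 140 mm, on the bed. Leave alone. Origin: centre of its underside.
- steel_rule: Aluminium safety rule, 320 x 35 x 10 mm, on the bench. Leave alone.
- balsa_strip: Balsa off-cut strip, 110 x 18 x 6 mm, on the bed. Leave alone.
- tape_roll: Roll of masking tape, diameter 84, 24 mm high, on the bench. Leave alone.
- glue_bottle: White glue bottle, diameter 54, 140 mm high. Leave alone.
- sanding_block: Cork sanding block, 110 x 60 x 30 mm. Leave alone.
- tumbler: Steel drinking tumbler with black lid, diameter 80, 170 mm high. Leave alone.

How it is judged:
On the way, in this order (a step that is already met when the one before it is completed fails the run):
1. the guard is folded fully down (value of joint guard below 0.07 rad), for 0.2 s.
2. the clamp lever is pressed level and the bar grips the sheet (value of joint clamp_lever between 0.41 and 0.59 rad and contact force between clamp_bar and balsa_sheet above 7 N), for 0.5 s.
At the end, for the whole second after the job is handed in: The robot still presses the clamp lever's grip (over 3 N) and holds it still and level (joint 0.50 +- 0.09 rad), the bar presses on the balsa sheet with over 7 N, the guard is down (within 0.09 rad), the sheet has shifted less than 8 mm; knife and other things are where they were (all of step 2 and velocity of joint clamp_lever between -0.1 and 0.1 rad/s and contact force between any of the fingers, the arm and clamp_lever above 3 N and value of joint guard below 0.09 rad and distance of balsa_sheet from where it was at the start of the episode below 0.008 m); the arm keeps its last pose, push and grip.
It fails at once if the lever is pushed down to its bottom stop (value of joint clamp_lever above 0.7 rad).
It fails at once if the sheet is shifted by more than 12 mm (distance of balsa_sheet from where it was at the start of the episode above 0.012 m).
It fails at once if the raised knife is moved (distance of knife_handle from where it was at the start of the episode above 0.02 m).
It fails at once if something else on the bench is moved by more than 25 mm (distance of any of pencil, steel_rule, balsa_strip, tape_roll, glue_bottle, sanding_block, tumbler from where it was at the start of the episode above 0.025 m).
It also fails if it takes over 43 s, if anything falls off the work surface, if the arm or the gripper's body presses on something with over 40 N, if the wrist force passes 120 N, or if a joint passes its speed limit or range.

## Working session

There is one attempt and no reset: what is moved stays moved. The work goes in short steps, Python scripts to look and compute and a tool call to move; the robot and the scene stay as the last step left them, time stands still between calls to the robot, and variables do not carry over. Pictures are saved under pics/ and viewed, at most 10 in all, crops included, and the job is handed in when it is done.

Besides the shell and the picture viewer there is one more tool, called after "Emit:" as name(argument=value, ...) on one line, values as JSON. move_arm: Moves the arm, as the interface text tells. Scaled input: -1 to 1 covers 80 cm each way for a shift and 120 degrees each way for a turn. Its arguments: {"type":"object","properties":{"deltas":{"type":"array","items":{"type":"array","items":{"type":"array","items":{"type":"number","minimum":-1,"maximum":1}}}},"squeeze":{"type":"number"}},"required":["deltas"]}

```bash
mkdir -p pics; python3 - <<'E'
from rig import manip
import cv2
s=manip.get_state();print(s)
for n in("scene","top"):
    im=manip.get_image(n);cv2.imwrite(f"pics/{n}0.png",im[:,:,::-1])
    print(n,manip.camera_params(n))
E
```

```text
{'clock': 0.0, 'qpos': array([ 1.07198916e+00,  2.76618838e-01,  1.50615082e+00, -4.19972988e-06,
        1.36072042e+00, -1.20991616e-01]), 'qd': array([-0.00039217, -0.00059207, -0.00109813, -0.00054192,  0.00059848,
        0.00045008]), 'effort': array([ 1.12736740e-03, -4.16764069e+01, -2.45800728e+01,  1.22748920e-04,
        1.06725219e-02,  1.76278864e-06]), 'position': array([0.21185977, 0.53397897, 0.23841907]), 'ee_rot': array([-2.87365778e-04,  1.87785696e-01,  9.82209566e-01, -9.04143589e-04]), 'contact_force': array([ 0.55863851, -0.93893991,  0.06321507]), 'moment': array([-0.01427851,  0.00990525, -0.02805196]), 'gripper_force': 0.0, 'width': 0.08507508411303281}
scene {'fx': 447.9700342529324, 'fy': 447.9700342529324, 'cx': 318.96148995168903, 'cy': 197.74452403522992, 'R': array([[ 0.47465967,  0.88004687, -0.01468732],
       [ 0.62364675, -0.34804999, -0.69994709],
       [-0.62109817,  0.32307695, -0.71404366]]), 't': array([-0.34172436, -0.26427575,  1.62900733])}
top {'fx': 395.6321328042256, 'fy': 395.6321328042256, 'cx': 317.66062420387, 'cy': 198.1327540904099, 'R': array([[ 2.19527646e-02, -9.99758973e-01, -2.67114883e-04],
       [-9.94747157e-01, -2.18159941e-02, -1.00010778e-01],
       [ 9.99808457e-02,  2.46122485e-03, -9.94986318e-01]]), 't': array([0.05335185, 0.57275654, 0.99601646])}
```

View pics/top0.png

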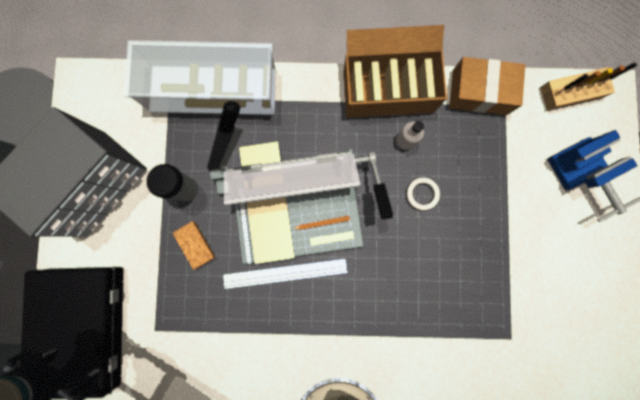

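View pics/scene0.png

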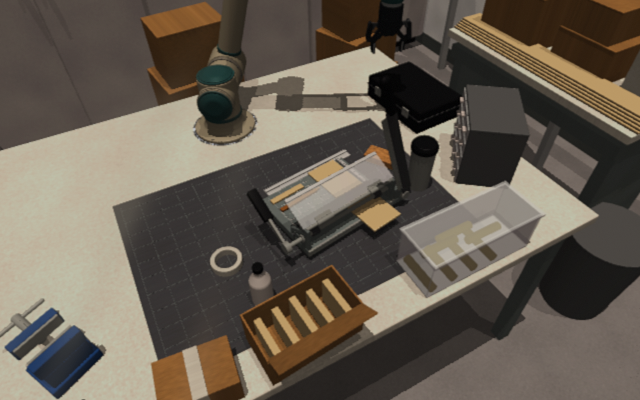

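The top view shows the guillotine around px (300,200), lever grip near (383,202), knife handle near (229,115), and guard raised. The scene view has the grip near (258,207). I'll enlarge both views.

```bash
python3 - <<'E'
import cv2
a=cv2.imread("pics/top0.png")[130:280,200:400];cv2.imwrite("pics/topc.png",cv2.resize(a,(800,600),interpolation=cv2.INTER_CUBIC))
a=cv2.imread("pics/scene0.png")[130:265,240:420];cv2.imwrite("pics/scenec.png",cv2.resize(a,(800,600),interpolation=cv2.INTER_CUBIC))
E
```

```text
(no output)
```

View pics/topc.png

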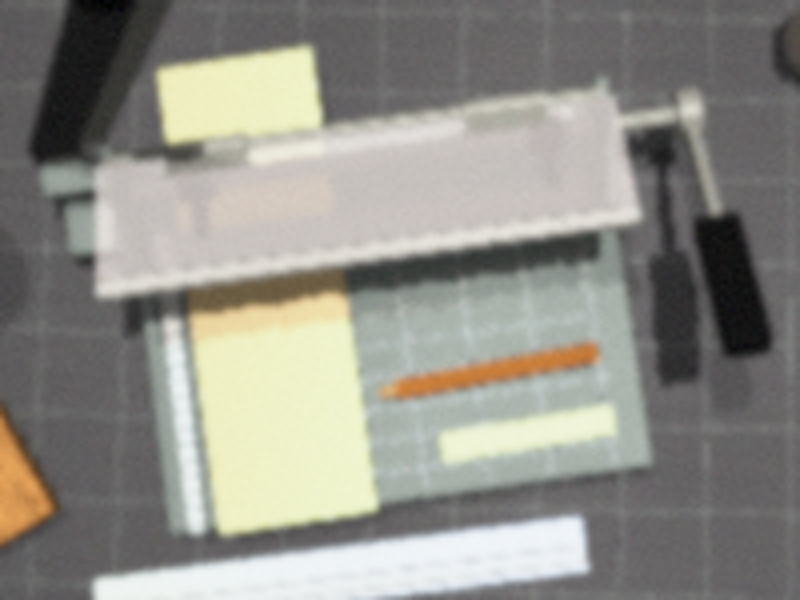

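View pics/scenec.png

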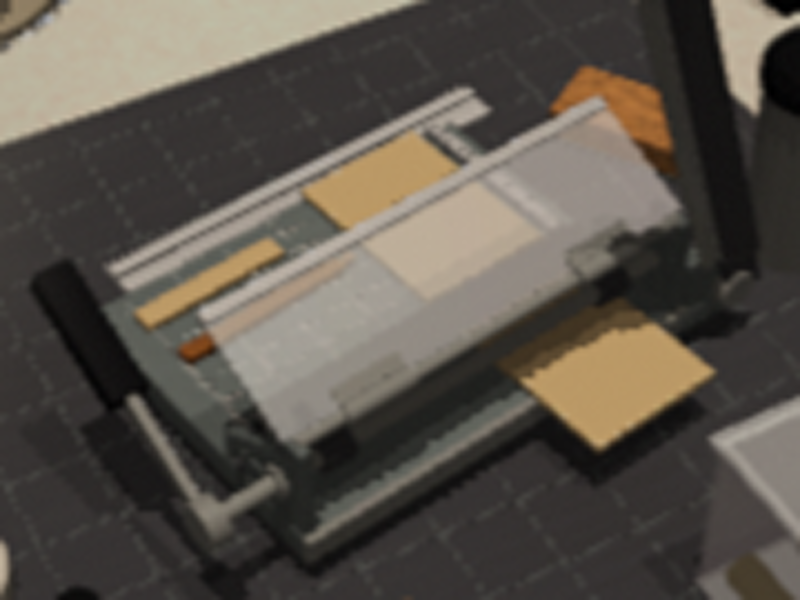

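```bash
cat > g.py <<'E'
import numpy as np
from scipy.spatial.transform import Rotation as Ro
def guard(g,r,y,off=0):  # angle above horizontal, -x side
    a=g-0.56; return [.097-r*np.cos(a)+off*np.sin(a),y,.112+r*np.sin(a)+off*np.cos(a)]
def lev(th,r,y,off=.009):
    a=.5-th; return [.085-r*np.cos(a)+off*np.sin(a),y,.072+r*np.sin(a)+off*np.cos(a)]
def world(p,P): c,s=np.cos(p[2]),np.sin(p[2]); return np.array([p[0]+c*P[0]-s*P[1],p[1]+s*P[0]+c*P[1],P[2]])
def proj(c,X):
    v=c["R"]@X+c["t"]; return np.array([c["fx"]*v[0]/v[2]+c["cx"],c["fy"]*v[1]/v[2]+c["cy"]])
E
python3 - <<'E'
from rig import manip
from g import *
from scipy.optimize import least_squares
C={n:manip.camera_params(n) for n in("top","scene")}
T=lambda u,v:("top",np.array([200+u/4,130+v/4])); S=lambda u,v:("scene",np.array([240+u/4.4444,130+v/4.4444]))
obs=[(T(651,465),lambda g:[-.13,-.155,.04]),(T(172,533),lambda g:[-.13,.155,.04]),
(T(733,356),lambda g:lev(0,.176,-.191)),(T(770,347),lambda g:lev(0,.176,-.219)),(T(697,220),lambda g:lev(0,.084,-.191)),(T(738,214),lambda g:lev(0,.084,-.219)),
(T(97,297),lambda g:guard(g,.095,.156)),(T(640,222),lambda g:guard(g,.095,-.156)),
(S(200,310),lambda g:guard(g,.095,-.156)),(S(600,97),lambda g:guard(g,.095,.156)),
(S(303,545),lambda g:[.11,-.155,.04])]
f=lambda p:np.concatenate([proj(C[n],world(p,np.array(P(p[3]))))-uv for (n,uv),P in obs])
r=least_squares(f,[.45,.05,.1,1.2],loss="soft_l1")
print(r.x.round(4));print(f(r.x).reshape(-1,2).round(1))
p=r.x
for nm,P in dict(edge=guard(p[3],.09,0),edge_shut=guard(0,.09,0,0),grip=lev(0,.13,-.205),griplvl=lev(.5,.13,-.205)).items(): print(nm,np.round(P,3),world(p,P).round(3))
for g in np.arange(0,1.5,.2):print(g,world(p,guard(g,.09,-.1)).round(3))
s=manip.get_state();R=Ro.from_quat(np.roll(s["ee_rot"],-1)).as_matrix();print(R.round(3),s["clock"])
E
```

```text
[0.5529 0.1215 0.1524 1.0322]
[[ 0.2  1. ]
 [-1.8  0.1]
 [-2.1 -1.5]
 [ 1.  -0.9]
 [-1.1 -0.4]
 [ 0.4 -0.4]
 [-0.3 -0.6]
 [ 0.3  0.4]
 [-2.  -0. ]
 [-0.6 -0.5]
 [-0.8 -1.2]]
edge [0.017 0.    0.153] [0.57  0.124 0.153]
edge_shut [0.021 0.    0.064] [0.573 0.125 0.064]
grip [-0.025 -0.205  0.142] [ 0.56  -0.085  0.142]
griplvl [-0.045 -0.205  0.081] [ 0.54  -0.088  0.081]
0.0 [0.589 0.026 0.064]
0.2 [0.581 0.025 0.08 ]
0.4 [0.576 0.024 0.098]
0.6000000000000001 [0.575 0.024 0.116]
0.8 [0.578 0.024 0.133]
1.0 [0.583 0.025 0.15 ]
1.2000000000000002 [0.593 0.026 0.166]
1.4000000000000001 [0.605 0.028 0.179]
[[-0.929  0.369 -0.001]
 [ 0.369  0.929 -0.001]
 [ 0.    -0.002 -1.   ]] 0.1
```

```bash
cat >> g.py <<'E'
p=np.array([.5529,.1215,.1524,1.032])
def todelta(s,X,cmd=None):
    R=Ro.from_quat(np.roll(s["ee_rot"],-1)).as_matrix(); return (R.T@(X-s["position"])/.8).round(4)
E
python3 - <<'E'
from rig import manip
from g import *
s=manip.get_state()
for z in(.239,.18):
  X=world(p,[.024,-.09,z]);print(X,todelta(s,X))
E
```

```text
[0.5902848 0.0361866 0.239    ] [-0.6692 -0.404  -0.    ]
[0.5902848 0.0361866 0.18     ] [-0.6692 -0.4039  0.0737]
```

Emit:
move_arm(deltas=[[[-0.05, -0.03, 0, -0.07, 1], [-0.1, -0.06, 0, -0.14, 1], [-0.15, -0.09, 0, -0.2, 1], [-0.2, -0.12, 0, -0.254, 1], [-0.25, -0.15, 0, -0.254, 1], [-0.3, -0.18, 0, -0.254, 1], [-0.35, -0.21, 0, -0.254, 1], [-0.4, -0.24, 0, -0.254, 1], [-0.45, -0.27, 0, -0.254, 1], [-0.5, -0.3, 0, -0.254, 1], [-0.55, -0.33, 0, -0.254, 1], [-0.6, -0.36, 0, -0.254, 1]]], squeeze=30)

```text
clock: 1.3
position: [0.5527, 0.088, 0.239]
ee_rot: [-0.0, -0.077, 0.997, 0.0]
contact_force: [-0.1, 0.4, 0.7]
width: 0.0003
gripper_force: 0.0
```

```bash
python3 - <<'E'
from rig import manip
from g import *
s=manip.get_state();print(s["clock"],s["position"],s["ee_rot"],s["contact_force"],s["width"])
print(Ro.from_quat(np.roll(s["ee_rot"],-1)).as_matrix().round(3))
for z in(.239,.16):
  X=world(p,[.024,-.09,z]);print(X,todelta(s,X))
E
```

```text
1.3 [0.55268093 0.08799145 0.23896542] [-2.81009003e-04 -7.68547357e-02  9.97042244e-01  1.84442602e-04] [-0.12178485  0.40861995  0.68190642] 0.0002957192026055115
[[-0.988 -0.153 -0.001]
 [-0.153  0.988  0.   ]
 [ 0.001  0.    -1.   ]]
[0.5902848 0.0361866 0.239    ] [-0.0365 -0.0712 -0.0001]
[0.5902848 0.0361866 0.16     ] [-0.0366 -0.0712  0.0987]
```

Emit:
move_arm(deltas=[[[-0.0183, -0.0356, 0, 0, 1], [-0.0366, -0.0712, 0, 0, 1], [-0.0366, -0.0712, 0.03, 0, 1], [-0.0366, -0.0712, 0.06, 0, 1], [-0.0366, -0.0712, 0.07, 0, 1], [-0.0366, -0.0712, 0.07, 0, 1]]])

```text
clock: 1.9
position: [0.5886, 0.038, 0.1817]
ee_rot: [-0.002, -0.077, 0.997, 0.0]
contact_force: [-0.4, 0.7, -0.6]
width: 0.0005
gripper_force: 0.0
```

```bash
python3 - <<'E'
from rig import manip
import cv2
s=manip.get_state();print(s["clock"],s["position"],s["contact_force"])
a=manip.get_image("scene");cv2.imwrite("pics/s1.png",cv2.resize(a[100:280,220:460,::-1],(800,600),interpolation=cv2.INTER_CUBIC))
E
```

```text
1.9 [0.58859894 0.03802225 0.18173896] [-0.42288138  0.68967598 -0.5709209 ]
```

View pics/s1.png

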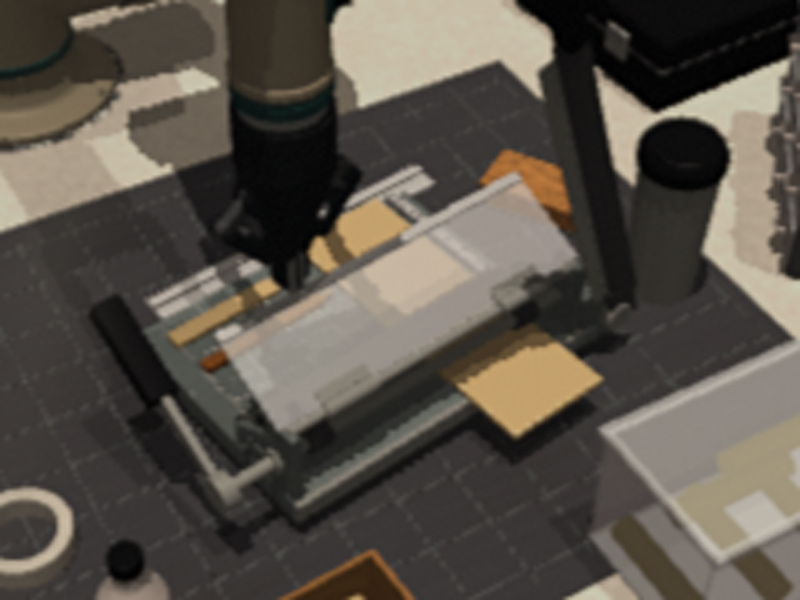

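The fingertips (290,285) are over the guard's free edge, clear of the knife. Next I push it down.

Emit:
move_arm(deltas=[[[0, 0, 0.01, 0, 1], [0, 0, 0.02, 0, 1], [0, 0, 0.03, 0, 1], [0, 0, 0.04, 0, 1], [0, 0, 0.05, 0, 1], [0, 0, 0.05, 0, 1]]])

```text
clock: 2.55
position: [0.5889, 0.038, 0.1418]
ee_rot: [-0.001, -0.077, 0.997, 0.0]
contact_force: [-0.2, -0.0, -0.4]
width: 0.0003
gripper_force: 0.0
```

```bash
python3 - <<'E'
from rig import manip
import cv2,numpy as np
from g import *
s=manip.get_state();print(s["clock"],s["position"],s["contact_force"])
a=manip.get_image("scene")[100:280,220:460,::-1];a=cv2.resize(a,None,fx=10/3,fy=10/3,interpolation=cv2.INTER_CUBIC)
b=manip.get_image("top")[120:270,200:400,::-1];b=cv2.resize(b,None,fx=3,fy=3,interpolation=cv2.INTER_CUBIC)
cv2.imwrite("pics/s2.png",a[100:520,60:700]);cv2.imwrite("pics/t2.png",b)
R=Ro.from_quat(np.roll(s["ee_rot"],-1)).as_matrix();tip=s["position"]+R@[0,0,.008]
print(tip)
E
```

```text
2.55 [0.58885051 0.03798912 0.14177305] [-0.23028085 -0.04446984 -0.39150652]
[0.58883004 0.03799105 0.13377307]
```

View pics/s2.png

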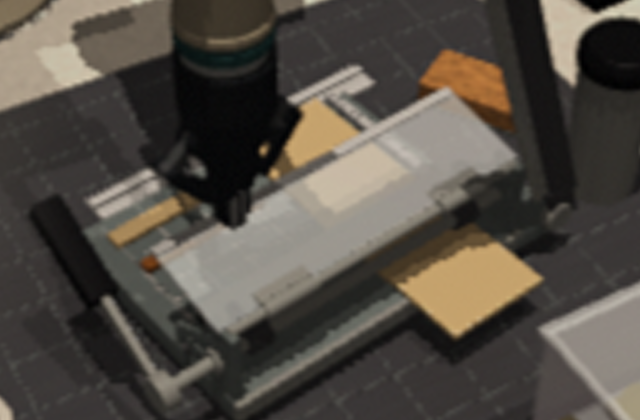

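The fingertips (235,222) are on the outer face, and the strip's near end has dropped to (160,262), so the guard is folding. I continue down.

Emit:
move_arm(deltas=[[[0, 0, 0.012, 0, 1], [0, 0, 0.024, 0, 1], [0, 0, 0.036, 0, 1], [0, 0, 0.048, 0, 1], [0, 0, 0.054, 0, 1], [0, 0, 0.06, 0, 1], [0, 0, 0.064, 0, 1], [0, 0, 0.064, 0, 1]]])

```text
clock: 3.45
position: [0.5893, 0.038, 0.0915]
ee_rot: [-0.001, -0.077, 0.997, 0.0]
contact_force: [0.2, -0.1, 0.6]
width: 0.0001
gripper_force: 0.0
```

Emit:
move_arm(deltas=[[[0, 0, 0.003, 0, 1], [0, 0, 0.006, 0, 1], [0, 0, 0.008, 0, 1], [0, 0, 0.008, 0, 1]]])

```text
clock: 3.85
position: [0.5895, 0.0379, 0.0855]
ee_rot: [-0.0, -0.077, 0.997, 0.0]
contact_force: [0.0, -0.3, 0.5]
width: 0.0
gripper_force: 0.0
```

Emit:
move_arm(deltas=[[[0, 0, 0.002, 0, 1], [0, 0, 0.004, 0, 1], [0, 0, 0.004, 0, 1], [0, 0, 0.004, 0, 1]]])

```text
clock: 4.25
position: [0.5898, 0.0379, 0.083]
ee_rot: [0.0, -0.077, 0.997, -0.0]
contact_force: [-1.7, 0.4, 4.3]
width: -0.0002
gripper_force: 2.1
```

Emit:
move_arm(deltas=[[[0, 0, 0.002, 0, 1], [0, 0, 0.003, 0, 1], [0, 0, 0.003, 0, 1], [0, 0, 0.003, 0, 1]]])

```text
clock: 4.65
position: [0.5896, 0.0379, 0.0806]
ee_rot: [0.0, -0.077, 0.997, -0.0]
contact_force: [-1.8, -0.3, 5.4]
width: -0.0
gripper_force: 2.6
```

```bash
python3 - <<'E'
from rig import manip
import cv2,numpy as np
from g import *
s=manip.get_state();print(s["clock"],s["position"],s["contact_force"],s["qpos"])
b=manip.get_image("top")[120:270,200:400,::-1];b=cv2.resize(b,None,fx=4,fy=4,interpolation=cv2.INTER_CUBIC)
a=manip.get_image("scene")[130:265,240:420,::-1];a=cv2.resize(a,(800,600),interpolation=cv2.INTER_CUBIC)
c=manip.camera_params("scene")
for g in(0,.07,.15):
  q=[(proj(c,world(p,guard(g,.095,y)))-[240,130])*4.4444 for y in(-.156,.156)]
  cv2.line(a,*[tuple(int(v) for v in w) for w in q],[(0,255,0),(0,255,255),(0,0,255)][[0,.07,.15].index(g)],1)
cv2.imwrite("pics/s3.png",a)
E
```

```text
4.65 [0.5896107  0.0378863  0.08056625] [-1.75450969 -0.27155796  5.42416535] [-5.35374319e-02  4.26458193e-01  1.69874276e+00 -5.54772055e-05
  1.01629191e+00 -1.77850831e+00]
```

View pics/s3.png

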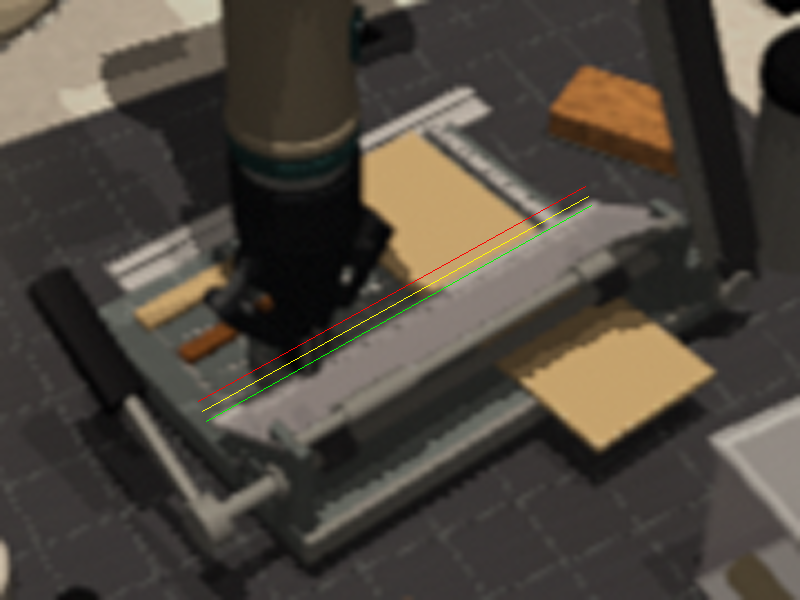

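The strip's visible edge lies on the green (shut) line, running from about (210,420) to (590,205), so it is nearly shut. I'll press until the force climbs.

Emit:
move_arm(deltas=[[[0, 0, 0.002, 0, 1], [0, 0, 0.004, 0, 1], [0, 0, 0.004, 0, 1]]])

```text
clock: 5.05
position: [0.5898, 0.0379, 0.0801]
ee_rot: [0.001, -0.077, 0.997, -0.0]
contact_force: [-5.9, -0.1, 19.8]
width: 0.0003
gripper_force: 10.1
```

Emit:
move_arm(deltas=[[[0, 0, 0.002, 0, 1], [0, 0, 0.004, 0, 1], [0, 0, 0.004, 0, 1]]])

```text
clock: 5.35
position: [0.5898, 0.0379, 0.0797]
ee_rot: [0.002, -0.077, 0.997, -0.0]
contact_force: [-10.3, 0.5, 35.6]
width: 0.0002
gripper_force: 18.1
```

Emit:
move_arm(deltas=[[[0, 0, -0.03, 0, 1], [0, 0, -0.08, 0, 1], [0, 0, -0.14, 0, 1], [0, 0, -0.16, 0, 1], [0, 0, -0.16, 0, 1]]])

```text
clock: 5.85
position: [0.5916, 0.0379, 0.2047]
ee_rot: [0.003, -0.077, 0.997, -0.0]
contact_force: [-0.1, -0.6, 0.4]
width: -0.0002
gripper_force: 0.0
```

```bash
python3 - <<'E'
from rig import manip
from g import *
s=manip.get_state();print(s["clock"],s["position"],s["contact_force"])
for z in(.2,.089):
  X=world(p,[-.042,-.205,z]);print(X,todelta(s,X))
E
```

```text
5.85 [0.59161477 0.03790531 0.20471456] [-0.12364443 -0.55750305  0.37234296]
[ 0.542508   -0.08750002  0.2       ] [ 0.0848 -0.1455  0.0055]
[ 0.542508   -0.08750002  0.089     ] [ 0.0857 -0.1453  0.1443]
```

Emit:
move_arm(deltas=[[[0.028, -0.048, 0, 0, 1], [0.056, -0.096, 0, 0, 1], [0.085, -0.1455, 0, 0, 1], [0.085, -0.1455, 0.02, 0, 1], [0.085, -0.1455, 0.03, 0, 1], [0.085, -0.1455, 0.03, 0, 1]]])

```text
clock: 6.45
position: [0.5387, -0.0868, 0.1748]
ee_rot: [-0.003, -0.077, 0.997, 0.001]
contact_force: [-0.4, 0.3, 0.4]
width: 0.0003
gripper_force: 0.0
```

```bash
python3 - <<'E'
from rig import manip
import cv2,numpy as np
from g import *
s=manip.get_state();print(s["clock"],s["position"],s["contact_force"])
X=world(p,[-.042,-.205,.089]);print(todelta(s,X))
a=manip.get_image("scene")[130:265,240:420,::-1];a=cv2.resize(a,(800,600),interpolation=cv2.INTER_CUBIC)
cv2.imwrite("pics/s4.png",a)
E
```

```text
6.45 [ 0.53868015 -0.0867946   0.17480362] [-0.40331677  0.31691751  0.42088837]
[-0.0051 -0.0019  0.1072]
```

View pics/s4.png

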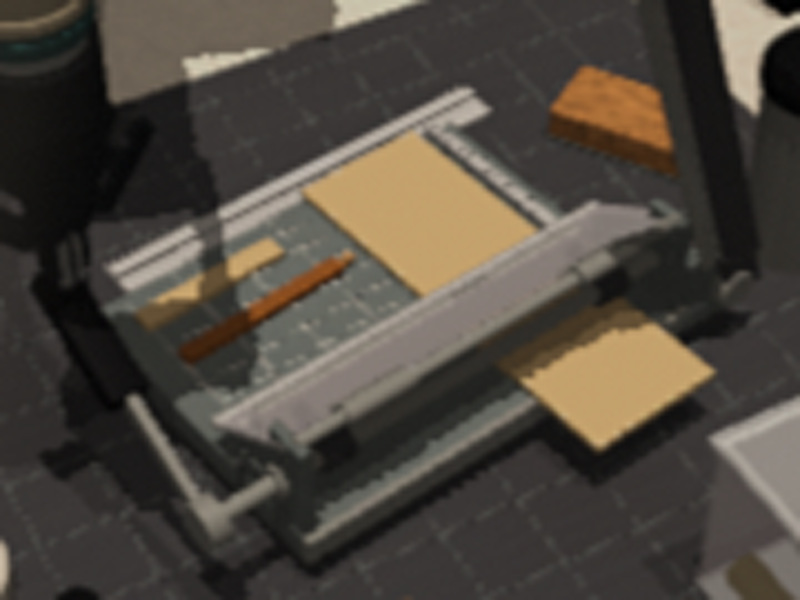

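The guard is shut, with its edge from (215,418) to (590,205). The fingertips (70,265) are over the grip and the sheet is undisturbed. Next I press down.

Emit:
move_arm(deltas=[[[-0.003, -0.001, 0.015, 0, 1], [-0.003, -0.001, 0.03, 0, 1], [-0.003, -0.001, 0.045, 0, 1], [-0.003, -0.001, 0.06, 0, 1], [-0.003, -0.001, 0.075, 0, 1], [-0.003, -0.001, 0.085, 0, 1], [-0.003, -0.001, 0.085, 0, 1]]])

```text
clock: 7.2
position: [0.5414, -0.0879, 0.1083]
ee_rot: [-0.002, -0.077, 0.997, 0.0]
contact_force: [-2.5, -0.4, 8.3]
width: -0.0001
gripper_force: 3.5
```

Emit:
move_arm(deltas=[[[0, 0, 0.006, 0, 1], [0, 0, 0.012, 0, 1], [0, 0, 0.018, 0, 1], [0, 0, 0.021, 0, 1], [0, 0, 0.021, 0, 1], [0, 0, 0.021, 0, 1]]])

```text
clock: 7.8
position: [0.5404, -0.0881, 0.0927]
ee_rot: [-0.002, -0.077, 0.997, 0.0]
contact_force: [-6.0, -1.3, 9.2]
width: -0.0001
gripper_force: 4.9
```

Emit:
move_arm(deltas=[[[0, 0, 0.002, 0, 1], [0, 0, 0.0045, 0, 1], [0, 0, 0.0045, 0, 1], [0, 0, 0.0045, 0, 1], [0, 0, 0.0045, 0, 1], [0, 0, 0.0045, 0, 1], [0, 0, 0.0045, 0, 1], [0, 0, 0.0045, 0, 1], [0, 0, 0.0045, 0, 1], [0, 0, 0.0045, 0, 1]]])

```text
clock: 8.8
position: [0.5402, -0.0882, 0.0893]
ee_rot: [-0.003, -0.077, 0.997, -0.0]
contact_force: [-7.2, -1.5, 11.4]
width: 0.0002
gripper_force: 5.5
```

```bash
python3 - <<'E'
from rig import manip
import cv2,numpy as np
from g import *
s=manip.get_state();print(s["clock"],s["position"],s["contact_force"],s["qd"].round(4))
a=manip.get_image("scene")[130:265,240:420,::-1];a=cv2.resize(a,(800,600),interpolation=cv2.INTER_CUBIC)
c=manip.camera_params("scene")
for th,col in((.41,(0,0,255)),(.5,(0,255,0)),(.59,(255,0,0))):
  q=[(proj(c,world(p,lev(th,r,-.219,0)))-[240,130])*4.4444 for r in(0,.176)]
  cv2.line(a,*[tuple(int(v) for v in w) for w in q],col,1)
cv2.imwrite("pics/s5.png",a)
E
```

```text
8.8 [ 0.54023133 -0.08820318  0.08928611] [-7.19842548 -1.52652776 11.3986484 ] [-0.0002  0.0003  0.0005 -0.0012  0.001  -0.0004]
```

View pics/s5.png

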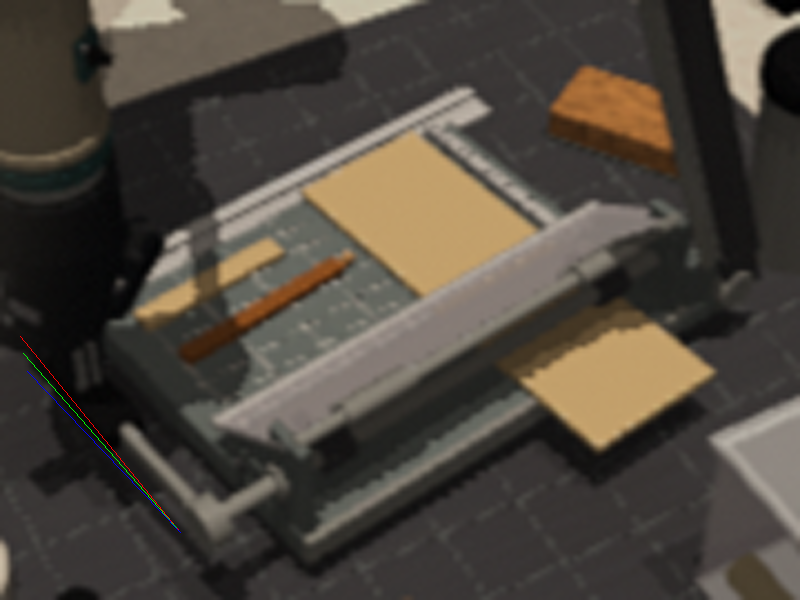

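The lever rod from (215,515) to (125,430) is parallel to the green level line. Tip height is 81 mm at 11.4 N, matching the values given for level. The guard is still down and the sheet and other items look unmoved, so I'm handing in.

```bash
python3 -c "
from rig import manip
print(manip.sign_off())"
```

```text
the job is handed in; nothing more can be done
None
```

The guard is folded down and the job is handed in with the clamp lever still held level: fingertips 81 mm up, pressing with 11.4 N. In the last picture the sheet, knife and other things in view look unmoved, but sign-off returned no verdict.

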